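Lock the rotor lid of a microcentrifuge with its torque-limiting knob

TASK

The rotor of the open microcentrifuge is loaded: take the rotor lid from the bench, lower it gently over the rotor's post so that its slots pass the two orange lugs and it sits flat on the rotor, then turn the knob clockwise until you feel its torque clutch slip, and stop at once and let go. Do not press the lid down hard while you seat or turn it, never slip the clutch anywhere but at the lock, and leave everything else on the bench as it stands.

Things in the scene. Friction and masses are not known exactly. Their poses are not given: they have to be found in the camera images.
- rotor_lid: rotor lid: loose flat aluminium disc 120 mm across, 5 mm thick, lying right way up on the bench, with a navy hub 43 mm across in its middle that carries the knob; 50.5 mm high in all, 0.15 to 0.25 kg. Origin: centre of the flat underside; z up through the knob; x axis: the line of the two lug slots under the hub, marked on top by two orange lines near the rim.
- lid_hole (a point): the lid's central hole, at its origin: 19 mm across, with two slots along the lid's +x and -x, 33 mm from end to end, 10 mm wide. It drops over post and lugs only when its x axis is within about 0.13 rad of the rotor's (either way round, half-turn symmetric) and it is within 1.5 mm of centre; otherwise it hangs up on the lugs 11.5 mm too high.
- lid_mark (a point): outer end of one of the two orange index lines on the lid, 55 mm from its axis along +x, on the top face. Once down, the lid turns clockwise (from above) under the lugs to a hard stop, the lock, 0.5 to 1.2 rad from the slot position: it depends on a worn ring inside the hub, differs each time and cannot be seen, only felt. Anticlockwise it is blocked after 0.17 rad.
- knob_grip (a point): middle of the knob's grip bar, on the lid's axis, 40 mm above the lid's underside. The bar is orange with a white line on top, 44 mm long along this point's x axis and 14 mm thick along its y axis (pinch it there), with upright sides; it stands from 23 to 50.5 mm above the lid's underside, on a navy disc 43 mm across.
- clutch (a point): the friction clutch between knob and hub, on the axis 19.5 mm above the lid's underside; turns with the knob. The knob carries the lid round with it until the torque reaches 0.30 N m, then slips at that torque and stays where it is left. At the start the bar lies along the lid's x axis: the angle between this x axis and the lid's is how far the clutch has slipped.
- rotor: black rotor 124 mm across with twelve capped tubes, in the well of the centrifuge, held fast by its spindle brake. Origin: centre of the flat aluminium seat (36 mm across) on which the lid's underside comes to rest, 118 mm above the bench, 12 mm below the machine's deck; z up. x axis: the line of the two lugs, also marked by two white lines on the rotor.
- seat: the aluminium seat in the middle of the rotor, a fixed round face 36 mm across around the post, at the rotor's origin; it carries the lid. Pressing the lid on it makes the lid drag as it turns (friction about 0.6), and a hard press (over 20 N) could slip the clutch before the lock.
- lug_end (a point): end of one of the two orange lugs, 15 mm from the rotor's axis along +x, 9 mm above the seat. Steel post in the middle: 16 mm across, 17 mm high, tapered tip. The lugs are the ends of one bar through it, 30 mm from end to end, 7 mm wide, from 6.5 to 11.5 mm above the seat. The lid's 5 mm disc passes under them.
- centrifuge: the white microcentrifuge, fixed, 240 mm deep and 226 mm wide, deck 130 mm above the bench with a round well 148 mm across. Origin: on the bench under the rotor's axis; its front (control panel) faces -x of its frame; its door stands open at the back, about 130 mm beyond the axis and leaning away, up to 340 mm above the bench.
- cell_counter: bystander: white cell-counting keypad with red and blue keys, 130 x 200 x 60 mm; origin under its centre
- tube_rack: bystander: blue rack 75 x 200 mm with blood tubes, 82 mm high; origin under its centre, long side along its y
- reagent: bystander: amber reagent bottle 60 mm across, 130 mm high; origin under its centre
- tip_box: bystander: teal pipette tip box with a pale lid, 85 x 120 x 65 mm; origin under its centre
- specimen_pot: bystander: specimen pot with orange cap, 68 mm across, 69 mm high; origin under its centre
- slide_box: bystander: yellow slide box 100 x 85 x 33 mm; origin under its centre
Things that resemble listed ones, but are neither listed nor needed, are in the scene too. Leave any pink or red look-alike of the rotor_lid alone.

How it is judged:
By the outcome, as a careful person would: the job done as asked, in the order asked, and still so for the second after the job is handed in, with the robot touching nothing.
It also fails if it takes over 61 s, if anything falls off the work surface, if the arm or the gripper's body presses on something with over 40 N, if the wrist force passes 120 N, or if a joint passes its speed limit or range.

ROBOT

A 6-joint arm with a two-finger parallel gripper is mounted at the origin on the work surface. World frame = base frame: x ahead of the robot, y to its left, z up, the work surface at z = 0. Lengths are in mm, angles in rad, forces in N, time in s.
With the tool pointing down it reaches from about 325 to 875 mm from the base axis. Payload 4.4 kg.
Tool frame: the origin (TCP) lies on the centre line of the jaws, within the pads' length; the fingertips stand ahead of it and the grasp point (between the pads) lies 6 mm ahead of it (ctrl.tcp_to_tips is the z of the fingertips in the tool frame, in mm); z points along the fingers, y is the line along which they close (so a half turn about z gives the same grasp; the last joint's range is limited). The gripper opens to 85 mm and grips with 20 to 120 N. Pads are 22 mm wide; open, the fingers measure 114 mm over their backs; the gripper's body (76 mm by 85 mm) begins 54 mm behind the grasp point. The pads swing forward as they close: fully open they stand 13 mm farther back than shut.
Start: joints at [-1.349, 0.207, 1.542, -0, 1.393, -0.15], TCP at [208.881, -535.72, 256.282] pointing down, gripper open.
Joint ranges: [-2.73, 2.73], [-0.86, 2.22], [0.23, 2.46], [-1.11, 4.25], [0.08, 2.63], [-2.82, 2.82]. Speed limits (rad/s): [2.79, 2.79, 3.14, 3.14, 3.14, 3.14].

INTERFACE

Orientations are given as a 3x3 rotation matrix whose columns are the frame's x, y, z axes.
In Python, from plant import ctrl, sensors, optics gives the robot as it stands. Calls block until the motion is done:
- ctrl.move_ptp(position, orientation): joint-space move of the TCP to a pose.
- ctrl.move_l(position, rot=None, vel=150, threshold=None): straight line of the TCP; rot=None keeps the orientation; vel is the mean speed in mm/s. With threshold (N) it stops when the force on the tool has changed by that much, and returns True; else False.
- ctrl.set_joints(angles): joint-space move.
- ctrl.gripper_to(opening, force=None): finger opening in mm; force is the grip in N (None keeps the last); returns when the fingers have stopped.
- ctrl.hold(seconds).
- ctrl.solve_ik(position, orientation): joint angles nearest the present ones, or None.
- sensors.read_state(): the state.
- optics.grab_frame(name): name is "side" or "top"; returns (picture, depth): 400x640x3 uint8, red, green, blue; 400x640 float32, mm along the optical axis (not along the pixel's ray), 0 where there is no reading.
- optics.camera_params(name): a dict with "mtx" (3x3 intrinsics, pixels), "R" (3x3) and "t" (3): a world point X has camera coordinates R X + t. Camera axes: x right, y down, z forward; pixel columns grow to the right and rows downward; lengths in mm; the calibration is good to about 2 mm. A picture is of the moment at which its call begins. camera_params takes no time and is no camera call.
A pose or a line that the arm cannot do raises ctrl.MotionError and nothing moves.
- ctrl.finish_job(): hands the job in; it is judged then, once.
The state is a dict: "t": time; "q": joint angles; "qvel": joint speeds; "tau": joint torques, N m; "eef_pos": TCP position; "eef_rot": TCP orientation; "force": force on the tool from outside, world axes, zero at the start; "wrist_torque": the same for the moment, N m; "grip_width": finger opening in mm; "grasp_force": force on a finger pad.
Only numpy, scipy, OpenCV 4.12 (cv2) and the standard library are available. Lean on these libraries where they do the work, as an engineer would, in place of code of your own. Each camera call takes 0.05 s, during which the arm holds its last target. There are 200 camera calls.

## Working session

There is one attempt and no reset: what is moved stays moved. The work goes in short steps, each a Python script; the robot and the scene stay as the last script left them, time stands still between calls to the robot, and variables do not carry over. Pictures are saved under pics/ and viewed, at most 10 in all, crops included, and the job is handed in when it is done.

```bash
mkdir -p pics; ls
python3 - <<'E'
from plant import ctrl, sensors, optics
import cv2, numpy as np
for n in ("top","side"):
    p,d=optics.grab_frame(n); cv2.imwrite(f"pics/{n}0.png",p[...,::-1]); np.savez(f"{n}0.npz",p=p,d=d)
    c=optics.camera_params(n); print(n,c["mtx"].round(1).tolist(),c["R"].round(3).tolist(),c["t"].round(1).tolist())
s=sensors.read_state(); print(s["t"],s["eef_rot"],s["grip_width"],s["force"],ctrl.tcp_to_tips)
E
```

```text
pics
top [[473.7, 0.0, 316.9], [0.0, 473.7, 202.5], [0.0, 0.0, 1.0]] [[-0.003, -1.0, 0.006], [-0.984, 0.002, -0.179], [0.179, -0.006, -0.984]] [-142.5, 576.3, 1312.0]
side [[385.1, 0.0, 322.2], [0.0, 385.1, 203.9], [0.0, 0.0, 1.0]] [[-0.963, -0.27, 0.007], [-0.161, 0.553, -0.817], [0.217, -0.788, -0.576]] [473.0, 245.3, 929.9]
0.1 [[ 9.31660606e-01  3.63329450e-01 -4.75737974e-04]
 [ 3.63329631e-01 -9.31658362e-01  2.06802061e-03]
 [ 3.08147527e-04 -2.09954303e-03 -9.99997748e-01]] 85.27909418729934 [ 0.22065732  0.07575004 -0.15551063] 25.0
```

View pics/top0.png

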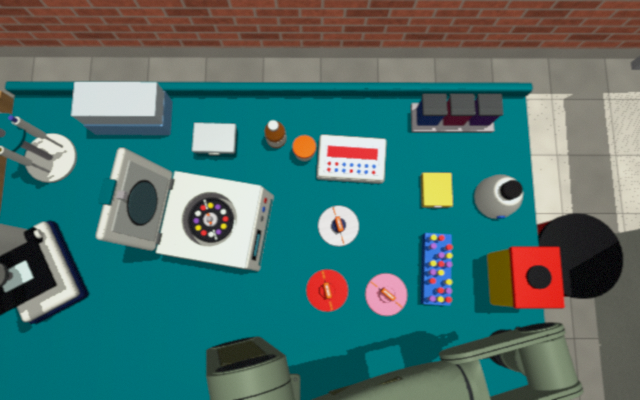

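View pics/side0.png

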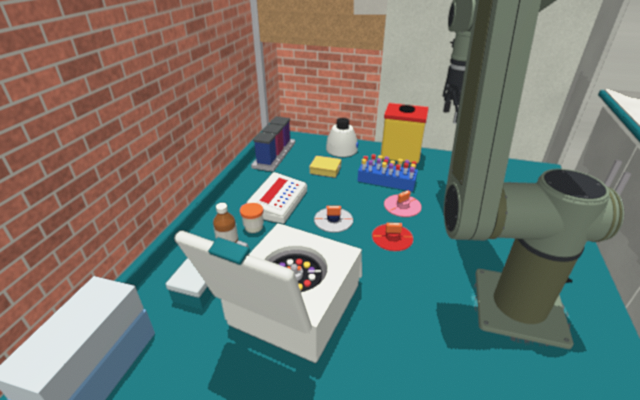

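The silver lid is at top pixel (339,226) and the rotor at (209,218). The red and pink discs are look-alikes. Next I zoom in and measure.

```bash
cat > h.py <<'E'
import numpy as np, cv2
from plant import ctrl, sensors, optics
def ray(n,uv,z):
    c=optics.camera_params(n); R,t=c["R"],c["t"]; o=-R.T@t
    d=R.T@np.linalg.inv(c["mtx"])@np.array([uv[0],uv[1],1.]); return o+d*(z-o[2])/d[2]
def proj(n,X):
    c=optics.camera_params(n); p=c["mtx"]@(c["R"]@np.array(X,float)+c["t"]); return p[:2]/p[2]
def crop(n,p,c,w,h,s): 
    u,v=int(c[0]-w/2),int(c[1]-h/2); return cv2.resize(p[v:v+h,u:u+w,::-1],None,fx=s,fy=s,interpolation=cv2.INTER_CUBIC)
E
python3 - <<'E'
from h import *
T=np.load("top0.npz");S=np.load("side0.npz")
a=np.hstack([crop("top",T["p"],(338,226),60,50,6.5),crop("top",T["p"],(210,219),60,50,6.5)])
b=np.hstack([crop("side",S["p"],(333,216),60,40,6.5),crop("side",S["p"],(298,270),60,40,6.5)])
cv2.imwrite("pics/z1.png",np.vstack([a,b]))
for n,D,c in(("top",T,(338,226)),("side",S,(333,216))):
    hsv=cv2.cvtColor(D["p"],cv2.COLOR_RGB2HSV); m=np.zeros(hsv.shape[:2],np.uint8)
    m[c[1]-26:c[1]+26,c[0]-28:c[0]+28]=1
    lid=((hsv[...,1]<60)&(hsv[...,2]>120)&(m>0)).astype(np.uint8)
    pts=cv2.findNonZero(lid); h=cv2.convexHull(pts); e=cv2.fitEllipse(h); print(n,"ellipse",e,"pos",ray(n,e[0],5))
    ora=((hsv[...,0]<18)&(hsv[...,1]>110)&(hsv[...,2]>90)&(m>0)).astype(np.uint8)
    k,_,st,ce=cv2.connectedComponentsWithStats(ora)
    for i in range(1,k): print(st[i],ce[i].round(1),ray(n,ce[i],5).round(1),ray(n,ce[i],50.5).round(1))
    wc=(210,219) if n=="top" else (298,270)
    dp=D["d"][wc[1]-3:wc[1]+4,wc[0]-3:wc[0]+4].round(); print(dp)
print(ray("top",(210,219),120))
E
```

```text
top ellipse ((338.03375244140625, 225.49786376953125), (40.232337951660156, 40.77566909790039), 98.41886138916016) pos [ 515.53128327 -206.35621293    5.        ]
[335 217   9  15  73] [338.6 224.1] [ 519.7 -208.     5. ] [ 513.5 -205.6   50.5]
[[1274. 1272. 1277. 1278. 1289. 1288. 1290.]
 [1271. 1273. 1271. 1269. 1274. 1290. 1290.]
 [1272. 1276. 1273. 1272. 1278. 1287. 1288.]
 [1274. 1270. 1269. 1271. 1272. 1282. 1287.]
 [1276. 1272. 1271. 1271. 1277. 1289. 1287.]
 [1284. 1276. 1274. 1276. 1284. 1282. 1289.]
 [1290. 1289. 1272. 1275. 1272. 1287. 1284.]]
side ellipse ((306.5014953613281, 215.77822875976562), (50.030670166015625, 94.1755142211914), 104.28838348388672) pos [ 597.18415613 -194.73749082    5.        ]
[327 206  14  10 114] [333.2 211. ] [ 523. -243.    5.] [ 508.6 -182.5   50.5]
[[843. 843. 845. 850. 847. 849. 883.]
 [842. 845. 848. 846. 849. 848. 863.]
 [844. 845. 847. 851. 851. 850. 859.]
 [846. 848. 853. 859. 860. 862. 861.]
 [846. 849. 849. 855. 855. 854. 855.]
 [848. 850. 853. 854. 851. 855. 853.]
 [851. 850. 849. 851. 850. 851. 850.]]
[518.73148411 147.04419274 120.        ]
```

View pics/z1.png

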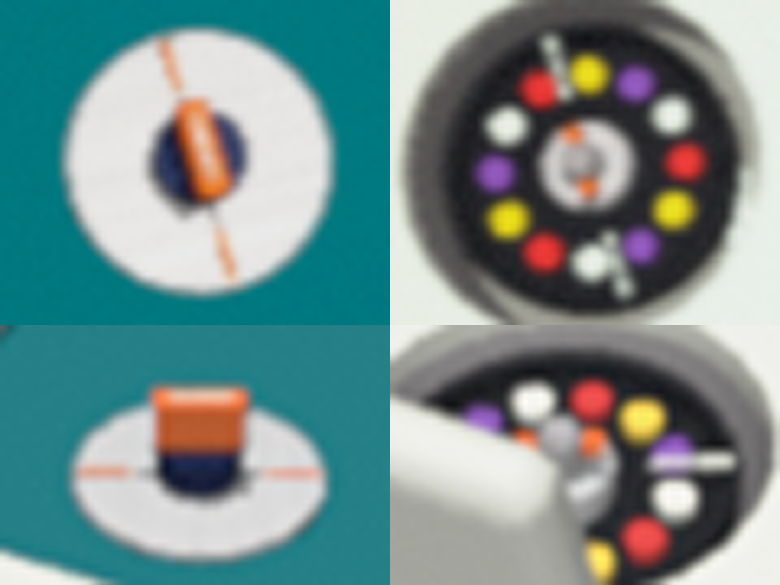

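Top crop: the lid index line runs from (333.4,207.9) to (343.7,242.8). The rotor's white marks run from (204.3,200.2) to (216.6,239.1), and the orange lugs are at (207.8,214.5) and (210.5,222.8).

Run:
```python
from h import *
T=np.load("top0.npz")
ang=lambda a,b:np.arctan2(a[1]-b[1],a[0]-b[0])
hsv=cv2.cvtColor(T["p"],cv2.COLOR_RGB2HSV)
a,b=ray("top",(333.4,207.9),5),ray("top",(343.7,242.8),5); print("lid line",a,b,np.linalg.norm(a-b),ang(a,b),(a+b)/2)
print("side lid",ray("side",(333.6,218.4),5), "side line ends",ray("side",(303+75/6.5,196+147/6.5),5),ray("side",(303+322/6.5,196+149/6.5),5))
print("knob top",ray("top",(339.4,224.1),50.5))
a,b=ray("top",(204.3,200.2),118),ray("top",(216.6,239.1),118); print("rotor marks",a,b,np.linalg.norm(a-b),ang(a,b),(a+b)/2)
# inner seat / lugs upscaled
sub=cv2.resize(T["p"][207:233,197:225],None,fx=8,fy=8,interpolation=cv2.INTER_CUBIC); o=np.array([197,207])
h=cv2.cvtColor(sub,cv2.COLOR_RGB2HSV); f=lambda p:(np.array(p)+.5)/8-.5+o
yy,xx=np.mgrid[:sub.shape[0],:sub.shape[1]]; near=np.hypot(xx/8-13.5,yy/8-12.5)<8.5
or_=((h[...,0]<16)&(h[...,1]>110)&near).astype(np.uint8)
k,_,st,ce=cv2.connectedComponentsWithStats(or_)
for i in range(1,k):
    if st[i][4]>60: print("lug",st[i][4],f(ce[i]),ray("top",f(ce[i]),129.5))
m=((h[...,2]>120)&near).astype(np.uint8)
k,l,st,ce=cv2.connectedComponentsWithStats(m); i=1+np.argmax(st[1:,4])
e=cv2.fitEllipse(cv2.convexHull(cv2.findNonZero((l==i).astype(np.uint8)))); print("seat",f(e[0]),np.array(e[1])/8,ray("top",f(e[0]),118))
# q for grasp
c=np.array([516,-206.5]); 
for s in(0,1):
  for th,p in((-1,0),):pass
def R(phi): # tool x along phi, z down
    x=np.array([np.cos(phi),np.sin(phi),0]);z=np.array([0,0,-1.]);return np.column_stack([x,np.cross(z,x),z])
for ph in(0.287,0.287+np.pi): 
    print(ph,np.round(ctrl.solve_ik([516,-206.5,130],R(ph)),2))
for ph in(.3,.3-1.3,.3+np.pi,.3+np.pi-1.3): q=ctrl.solve_ik([519,147,200],R(ph));print(ph,None if q is None else np.round(q,2))
```

```text
lid line [ 568.34185178 -193.12198364    5.        ] [ 464.28198524 -222.4608342     5.        ] 108.1167146009622 0.27480864228129537 [ 516.31191851 -207.79140892    5.        ]
side lid [ 512.0000495  -205.31663471    5.        ] side line ends [ 568.72982174 -187.70828917    5.        ] [ 454.70355624 -219.14682989    5.        ]
knob top [ 513.52724723 -207.97702786   50.5       ]
rotor marks [571.06095848 165.03700141 118.        ] [464.20042578 127.63331522 118.        ] 113.2175303953753 0.33669565891924613 [517.63069213 146.33515831 118.        ]
lug 461 [207.45404013 213.72356291] [531.7388532  152.34952329 129.5       ]
lug 367 [210.03729564 222.31931199] [508.31187873 144.50146651 129.5       ]
seat [209.85343361 218.91557312] [13.71231365 14.31246948] [519.25797012 147.89352162 118.        ]
0.287 [-0.54  0.3   1.7  -0.    1.14  0.75]
3.428592653589793 [-0.54  0.3   1.7  -0.    1.14 -2.39]
0.3 [ 0.12  0.19  1.69 -0.    1.27  1.39]
-1.0 [ 0.12  0.19  1.69 -0.    1.27  2.69]
3.441592653589793 [ 0.12  0.19  1.69 -0.    1.27 -1.76]
2.141592653589793 [ 0.12  0.19  1.69 -0.    1.27 -0.46]
```

```bash
cat >> h.py <<'E'
def R(phi):
    x=np.array([np.cos(phi),np.sin(phi),0]);z=np.array([0,0,-1.]);return np.column_stack([x,np.cross(z,x),z])
def st(*k):
    s=sensors.read_state(); print(round(s["t"],2),s["eef_pos"].round(2),"F",np.round(s["force"],2),"M",np.round(s["wrist_torque"],3),"w",round(s["grip_width"],2),"gf",np.round(s["grasp_force"],1),"q6",round(s["q"][5],3),*k); return s
E
python3 - <<'E'
from h import *
ph=0.278+np.pi
ctrl.gripper_to(45); st(ctrl.tcp_to_tips)
ctrl.move_ptp([515.3,-207,150],R(ph)); st()
p,d=optics.grab_frame("top"); q,_=optics.grab_frame("side")
cv2.imwrite("pics/g1.png",np.hstack([crop("top",p,(338,222),70,60,5.5),crop("side",q,(333,206),70,60,5.5)]))
ctrl.move_l([515.3,-207,70],vel=120); ctrl.move_l([515.3,-207,50.5],vel=50,threshold=8); st()
ctrl.gripper_to(5,60); st(ctrl.tcp_to_tips)
ctrl.move_l([515.3,-207,60],vel=60); ctrl.hold(.2); st()
E
```

```text
0.57 [ 208.85 -535.73  256.29] F [-0.33 -0.18 -0.49] M [-0.003 -0.028  0.007] w 45.06 gf 0.0 q6 -0.151 25.0
2.51 [ 515.36 -207.58  150.25] F [ 0.72 -0.15 -0.21] M [ 0.037 -0.029 -0.009] w 45.16 gf 0.0 q6 -2.386
3.97 [ 515.02 -206.84   50.06] F [-0.05  0.4   0.03] M [ 0.01  -0.019  0.016] w 44.97 gf 0.0 q6 -2.387
4.35 [ 515.71 -207.24   50.98] F [0.82 0.05 0.82] M [-0.022 -0.02  -0.034] w 12.56 gf 60.1 q6 -2.387 25.0
4.86 [ 515.03 -206.8    59.73] F [ 0.61 -0.62 -1.9 ] M [-0.011 -0.024  0.059] w 12.66 gf 59.8 q6 -2.387
```

View pics/g1.png

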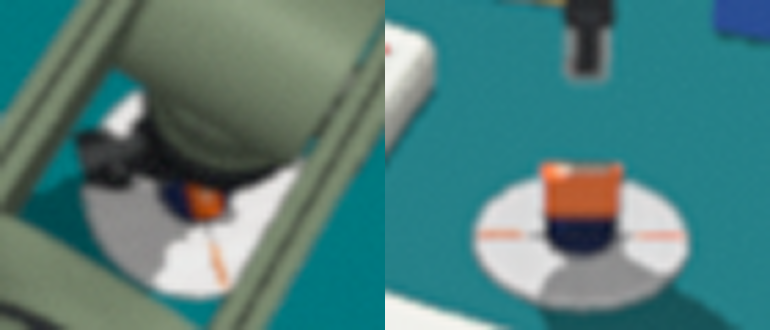

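Gripped (width 12.6, weight 1.9 N). Next I lift, carry the lid over the rotor and look.

Run:
```python
from h import *
ctrl.move_l([515.3,-207,220],vel=200)
ctrl.move_ptp([518.8,147.3,220],R(.328+np.pi)); ctrl.hold(.2); st()
out=[]
for n in("top","side"):
    p,d=optics.grab_frame(n); np.savez(n+"1.npz",p=p,d=d)
    out.append(crop(n,p,proj(n,[518.8,147.3,175]),80,70,4.9))
s=st(); print(proj("top",[518.8,147.3,175]),proj("side",[518.8,147.3,175]))
cv2.imwrite("pics/c1.png",np.hstack(out))
```

```text
7.34 [519.23 146.15 220.01] F [ 0.53 -0.18 -2.15] M [-0.013  0.03   0.017] w 12.78 gf 59.7 q6 -1.783
7.44 [519.09 146.48 220.01] F [ 0.25 -0.56 -1.56] M [ 0.027 -0.012 -0.021] w 12.89 gf 59.7 q6 -1.783
[205.33340266 215.90612858] [291.78290733 250.65701922]
```

View pics/c1.png

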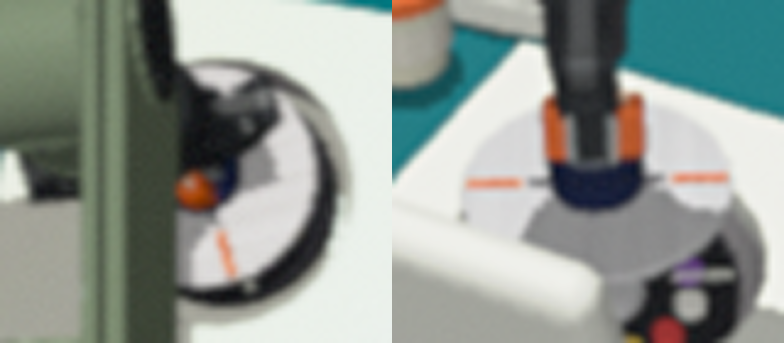

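Side view: the lid's index lines are level, with outer ends at about (265.6,252) and (319.5,251). Top view: the right half of the rim and one index-line end, at about (212.5,237), are visible. I'll fit the rim from the top image.

Run:
```python
from h import *
from scipy.optimize import least_squares
T=np.load("top1.npz"); g=T["p"].astype(np.float32).min(2)
z=175.; c0=np.array([519.1,147.0])
P=[]
r=np.arange(50,68,.5)
for a in np.arange(-180,180,5):
    d=np.array([np.cos(np.radians(a)),np.sin(np.radians(a))])
    uv=np.array([proj("top",[*(c0+d*k),z]) for k in r],np.float32)
    v=cv2.remap(g,uv[:,:1],uv[:,1:],cv2.INTER_CUBIC)[:,0]
    dv=-np.gradient(cv2.GaussianBlur(v.reshape(-1,1),(1,5),0).ravel()); i=dv.argmax()
    inside=v[:6].mean(); 
    if inside>90 and dv[i]>6 and 2<i<len(r)-3:
        w=np.clip(dv[i-2:i+3],0,None); k=(w*r[i-2:i+3]).sum()/w.sum(); P.append([a,k,*(c0+d*k)])
P=np.array(P); print(P[:,:2].round(1).tolist())
f=lambda c:np.hypot(P[:,2]-c[0],P[:,3]-c[1])-60
s=least_squares(f,c0,loss="soft_l1",f_scale=.7); print("top rim centre",s.x,np.abs(s.fun).mean(), f(s.x).round(1))
cv=lambda o,x,s:np.array(o)+(np.array(x)+.5)/s-.5
o=[165,180]; e=ray("top",cv(o,(234,277),4.9),z); print("mark end",e,"-> centre",e[:2]+55*np.array([np.cos(.328),np.sin(.328)]))
o=[251,215]; a,b=ray("side",cv(o,(74,184),4.9),z),ray("side",cv(o,(338,177),4.9),z); print("side",a,b,(a+b)/2,np.linalg.norm(a-b),np.arctan2(*(a-b)[1::-1]))
```

```text
[[-180.0, 58.0], [-175.0, 58.5], [-170.0, 59.0], [-165.0, 60.0], [-160.0, 59.1], [-155.0, 58.5], [-150.0, 59.5], [-145.0, 60.5], [-140.0, 61.5], [-135.0, 60.0], [-130.0, 61.5], [-125.0, 60.5], [-120.0, 60.0], [-115.0, 62.4], [-110.0, 60.5], [-105.0, 61.5], [-100.0, 62.0], [-95.0, 62.0], [-90.0, 61.5], [-85.0, 61.5], [-80.0, 62.0], [-75.0, 60.5], [-70.0, 62.0], [-65.0, 61.0], [-60.0, 60.5], [-55.0, 60.0], [-40.0, 62.0], [-20.0, 61.0], [-15.0, 60.5], [-10.0, 59.6], [-5.0, 59.5], [0.0, 59.0], [170.0, 58.0], [175.0, 58.5]]
top rim centre [519.84876566 145.59778867] 0.7567901115002447 [-1.2 -0.9 -0.5  0.3 -0.7 -1.4 -0.5  0.3  1.2 -0.5  0.9 -0.2 -0.8  1.5
 -0.5  0.4  0.7  0.7  0.1  0.1  0.5 -1.   0.4 -0.6 -1.1 -1.6  0.5 -0.2
 -0.5 -1.4 -1.4 -1.7 -1.  -0.6]
mark end [465.97262283 127.11359674 175.        ] -> centre [518.04049237 144.83186307]
side [570.64018553 167.1824246  175.        ] [461.46371703 130.97140813 175.        ] [516.05195128 149.07691637 175.        ] 115.02494941564414 0.3202565805175691
```

Run:
```python
from h import *
x,y=519.2,149.0; r=R(.326+np.pi)
ctrl.move_l([x,y,190],r,vel=80); ctrl.hold(.2); st()
print(ctrl.move_l([x,y,167.3],vel=18,threshold=4)); st(); ctrl.hold(.2);st()
```

```text
8.17 [519.68 149.09 190.64] F [-0.86 -0.37 -0.65] M [-0.017 -0.01  -0.038] w 12.66 gf 59.7 q6 -1.778
True
9.23 [519.04 148.98 168.93] F [-0.04 -0.49  5.12] M [-0.004  0.072 -0.027] w 12.75 gf 60.7 q6 -1.778
9.43 [519.04 148.99 168.92] F [-0.36  0.77  5.37] M [-0.029  0.057  0.005] w 12.79 gf 60.7 q6 -1.778
```

The lid dropped past the lugs onto the seat (TCP z 168.9; a hang-up would have been about 180). Next I ease the pressure and turn clockwise in small steps, watching the moment.

```bash
cat > turn.py <<'E'
from h import *
x,y,z=519.1,149.0,169.25
def avg(n=12):
    S=[sensors.read_state() for _ in range(n)]
    return np.mean([s["wrist_torque"] for s in S],0),np.mean([s["force"] for s in S],0),S[-1]
def run(a0,a1,step=.025):
    prev=0
    a=a0
    while a<a1:
        a+=step if a<.4 or a>a1 else step*.8
        q=ctrl.solve_ik([x,y,z],R(.326+np.pi-a))
        ctrl.set_joints(q)
        m,f,s=avg(); mz=abs(m[2])
        print(round(a,3),round(s["t"],2),"Mz",m[2].round(3),"F",f.round(1),"q6",round(s["q"][5],3))
        if np.linalg.norm(f[:2])>15 or f[2]>14: print("force");break
        if mz>.2 and a<.4: print("early");break
        if mz>.22 and mz-prev<.02: print("slip"); break
        prev=mz
    return a
E
python3 - <<'E'
from turn import *
ctrl.move_l([x,y,z],vel=10); st()
print(run(0,.1))
E
```

```text
9.82 [518.92 148.99 168.98] F [ 0.51 -0.05  1.37] M [-0.043  0.007  0.02 ] w 12.78 gf 59.9 q6 -1.778
0.025 10.07 Mz -0.004 F [-0.3 -0.3 -0.7] q6 -1.753
0.05 10.32 Mz 0.005 F [ 0.8  0.4 -1.4] q6 -1.728
0.075 10.57 Mz 0.001 F [-0.1 -0.4 -1.4] q6 -1.703
0.1 10.82 Mz 0.003 F [-0.3 -1.3 -0.5] q6 -1.678
0.1
```

```bash
sed -i 's/169.25/169.0/' turn.py
python3 - <<'E'
from turn import *
print(run(.1,1.3)); st()
E
```

```text
0.125 11.07 Mz 0.005 F [ 0.2 -0.2 -0.4] q6 -1.653
0.15 11.32 Mz -0.009 F [-1.1 -0.6 -1.4] q6 -1.628
0.175 11.57 Mz -0.009 F [-0.2 -1.9 -1.1] q6 -1.603
0.2 11.82 Mz -0.024 F [ 0.4 -1.2 -0.1] q6 -1.578
0.225 12.07 Mz 0.002 F [-0.7 -0.9 -0.9] q6 -1.553
0.25 12.32 Mz -0.029 F [-1.8 -1.8  1. ] q6 -1.528
0.275 12.57 Mz -0.016 F [-1.7 -1.6  1. ] q6 -1.503
0.3 12.82 Mz 0.045 F [-0.9 -2.7 -0.1] q6 -1.478
0.325 13.07 Mz 0.015 F [-1.7 -3.9  1.5] q6 -1.453
0.35 13.32 Mz -0.028 F [-1.7 -3.2  1.2] q6 -1.428
0.375 13.57 Mz 0.013 F [-2.5 -3.1  0.4] q6 -1.403
0.4 13.82 Mz 0.044 F [-2.6 -4.3  1.3] q6 -1.378
0.42 14.07 Mz -0.039 F [-3.7 -4.   1.7] q6 -1.358
0.44 14.32 Mz -0.008 F [-3.5 -5.1  1. ] q6 -1.338
0.46 14.57 Mz -0.024 F [-2.3 -4.2  1.5] q6 -1.318
0.48 14.82 Mz -0.018 F [-3.1 -4.5  0.9] q6 -1.298
0.5 15.07 Mz -0.043 F [-3.6 -4.1  1.8] q6 -1.278
0.52 15.32 Mz 0.021 F [-3.4 -4.   1.4] q6 -1.258
0.54 15.57 Mz -0.004 F [-3.3 -4.   1.3] q6 -1.238
0.56 15.82 Mz -0.031 F [-3.  -3.8  0.7] q6 -1.218
0.58 16.07 Mz 0.033 F [-3.  -4.4  1.8] q6 -1.198
0.6 16.32 Mz 0.0 F [-2.9 -4.2  2.4] q6 -1.178
0.62 16.57
[... 353 characters left out ...]
.036 F [-4.4 -3.   2.7] q6 -1.018
0.78 18.57 Mz -0.012 F [-3.8 -4.4  2.3] q6 -0.998
0.8 18.82 Mz -0.004 F [-3.4 -5.5  2.3] q6 -0.978
0.82 19.07 Mz -0.033 F [-3.7 -5.5  2.7] q6 -0.958
0.84 19.32 Mz 0.015 F [-3.2 -4.   1.7] q6 -0.938
0.86 19.57 Mz 0.008 F [-2.9 -5.5  1.9] q6 -0.918
0.88 19.82 Mz 0.032 F [-3.  -5.2  2.2] q6 -0.898
0.9 20.07 Mz -0.001 F [-3.1 -5.5  1.4] q6 -0.878
0.92 20.32 Mz 0.039 F [-1.8 -6.6  2.1] q6 -0.858
0.94 20.57 Mz 0.104 F [-3.1 -5.4  2.5] q6 -0.839
0.96 20.82 Mz 0.221 F [-2.8 -7.3  1.2] q6 -0.819
0.98 21.07 Mz 0.241 F [-2.6 -6.7  1.1] q6 -0.799
slip
0.9800000000000005
21.07 [519.06 148.17 169.  ] F [-2.58 -6.71  1.14] M [-1.14   0.573  0.241] w 13.13 gf 60.2 q6 -0.799
```

Run:
```python
from turn import *
def tm(n=8):
    v=[]
    for _ in range(n): ctrl.hold(.03); v.append(sensors.read_state()["wrist_torque"][2])
    return np.mean(v),np.std(v)
print(tm()); prev=tm()[0]
for a in(.995,1.01,1.025):
    ctrl.set_joints(ctrl.solve_ik([x,y,z],R(.326+np.pi-a))); m=tm(); print(a,m); st()
    if m[0]-prev<.02: break
    prev=m[0]
```

```text
(np.float64(0.22889800775494748), np.float64(0.02616504372372837))
0.995 (np.float64(0.24970818481678406), np.float64(0.03177986025508086))
22.12 [519.06 148.17 169.  ] F [-3.   -7.17  1.35] M [-1.138  0.574  0.222] w 13.02 gf 60.2 q6 -0.784
1.01 (np.float64(0.23896611763021794), np.float64(0.021646686713036517))
22.64 [519.03 148.15 168.98] F [-2.86 -6.38  2.45] M [-1.168  0.56   0.246] w 12.99 gf 60.1 q6 -0.769
```

Run:
```python
from turn import *
out=[]
for n in("top","side"):
    p,_=optics.grab_frame(n); np.savez(n+"2.npz",p=p)
    c=proj(n,[519,148,123]); print(n,[int(c[0]-35),int(c[1]-35)]); out.append(crop(n,p,c,70,70,5.7))
cv2.imwrite("pics/l1.png",np.hstack(out))
```

```text
top [174, 183]
side [257, 233]
```

View pics/l1.png

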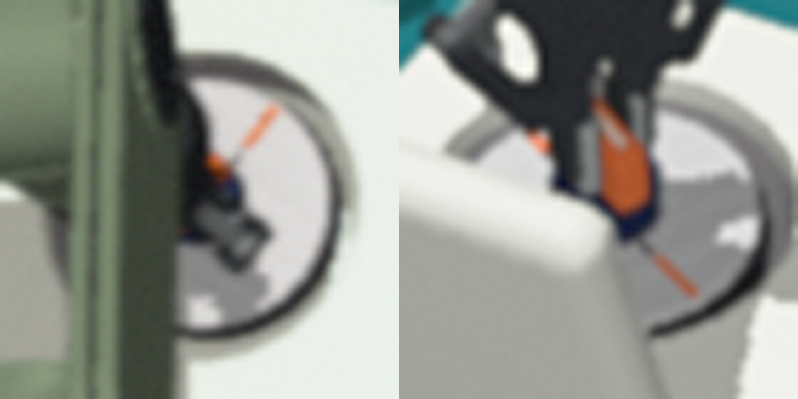

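Top: the lid lies flat in the well and its index line runs from crop (242,148) to (278,106). Side: the line runs from (655,252) to (694,295) and points away from the bar. Next I compare the lid's angle with the bar's.

Run:
```python
from h import *
cv=lambda o,x,s=5.7:np.array(o)+(np.array(x)+.5)/s-.5
a,b=[ray("top",cv((174,183),x),123) for x in((278,106),(242,148))]; print(a,b,np.arctan2(*(a-b)[1::-1]))
t=[ray("side",cv((257,233),(x-399,y)),123) for x,y in((694,295),(655,252),(535,136))]; print(t)
print(np.arctan2(*(t[0]-t[1])[1::-1]),np.arctan2(*(t[0]-t[2])[1::-1]))
c=np.array([519,148.2])
for e in(a,t[0],t[2]): print(np.arctan2(*(e[:2]-c)[::-1]),np.hypot(*(e[:2]-c)))
s=st(); print("bar",np.arctan2(s["eef_rot"][1,0],s["eef_rot"][0,0])-np.pi)
```

```text
[567.31387843 114.56591653 123.        ] [546.96085106 131.0480724  123.        ] -0.68069619077592
[array([470.99398755, 183.70771378, 123.        ]), array([491.77552203, 166.91004794, 123.        ]), array([558.35744316, 119.38054056, 123.        ])]
2.4618125977962286 2.5069065126521055
-0.6081426514130762 58.86834820233978
2.5047476211638844 59.71076091373575
-0.6320435229667146 48.780832041905036
22.74 [519.06 148.13 169.  ] F [-2.63 -5.73  1.24] M [-1.153  0.569  0.23 ] w 13.2 gf 60.1 q6 -0.769
bar -0.6824800336860188
```

The moment is flat over the last 0.03 rad of turning. The lid stands about 0.95 rad round, inside the lock range, and the bar is about 0.05 rad ahead of it, so the clutch has slipped at the lock. I let go now.

Run:
```python
from turn import *
ctrl.gripper_to(40); st()
ctrl.move_l([x,148.2,250],vel=120)
ctrl.move_ptp([480,-120,300],R(.3+np.pi)); ctrl.hold(.3); st()
out=[]
for n in("top","side"):
    p,_=optics.grab_frame(n); c=proj(n,[519,148,123]); print([int(c[0]-35),int(c[1]-35)]); out.append(crop(n,p,c,70,70,5.7)); np.savez(n+"3.npz",p=p)
cv2.imwrite("pics/f1.png",np.hstack(out))
```

```text
23.12 [519.63 149.56 169.33] F [ 0.17 -0.51 -0.67] M [ 0.021 -0.022  0.   ] w 39.82 gf 0.0 q6 -0.768
25.6 [ 480.1  -119.51  299.88] F [-0.63 -0.36  0.37] M [0.027 0.046 0.02 ] w 39.84 gf 0.0 q6 -2.291
[174, 183]
[257, 233]
```

View pics/f1.png

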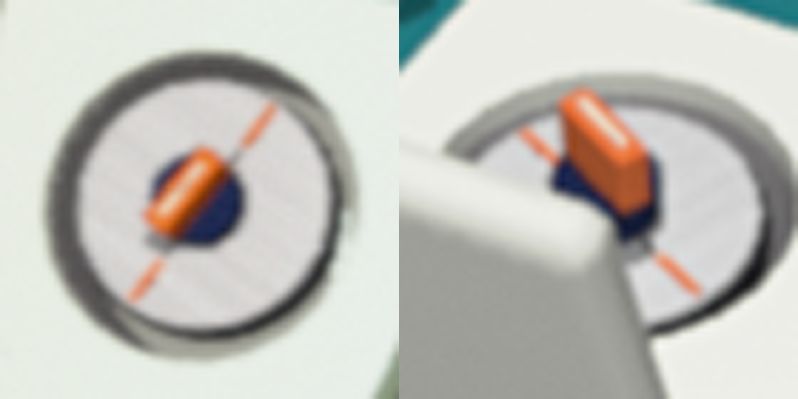

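The lid sits flat, its index line runs from crop (133,300) to (275,105), about -0.63 rad, and the bar stands slightly further clockwise. The lid is locked, the clutch slipped only a little, and the gripper is clear.

```bash
python3 -c "
from plant import ctrl
print(ctrl.finish_job())"
```

```text
the job is handed in; nothing more can be done
None
```

The rotor lid is seated flat and turned about 0.95 rad clockwise to the lock; I stopped when the clutch slipped there (torque levelled off at about 0.24 N m on the wrist sensor, against the stated 0.30), let go and handed the job in after about 26 s.

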